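# Open the block chest and hold its gate wide

## Task

Lift the block chest's lid until it rests back on its stop. Then squeeze the two steel catches on the rail fully in, first the one nearer the gate's hinge and after it the one nearer the post, swing the gate out over its check, and keep holding it wide open, nearly to its stop, so that the blocks can be slid out. Finish still holding the gate wide, the lid still back, and leave the other things on the table where they stand.

Things in the scene. Friction and masses are not known exactly. Their poses are not given: they have to be found in the camera images.
- chest: wooden chest of printing blocks, fixed: base 160 (x) x 200 (y) x 75 mm high, 140 with its hood lid. Origin: centre of its underside. All offsets (mm) are in its frame, z up: -x is the front with the gate, +y the end with the gate's free edge and post, -y the end with its hinge. Base open on top; a fixed rail 30 mm wide, top at z=75, just behind the gate carries two steel catches
- lid_bar (a point): middle of the lid's handle, a round steel bar 12 mm thick, 110 mm long along y, 45 mm (centre to face) in front of the hood, on a leg at each end. Shut at (-140, 0, 115); moves with the lid, radius 223 mm. The hood is 175 x 200 mm, 62 mm deep, hollow below, 0.3 to 0.65 kg; shut, it covers catches and post
- lid_hinge (a point): point on the lid's hinge axis, which runs along y at (80, 0, 78), on the back rim
- lid (a joint): lid angle, rad: 0 shut, 1.75 back on its stop (in the hinge). Swings up and over to +x; let go it falls shut below about 1.15 rad, and back onto the stop above that
- catch_a_mid (a point): middle of the first catch, nearer the gate's hinge, fixed at (-46, -55, 103). A catch is two upright ears on the rail, each 20 (x) x 6 (y) mm, z 75 to 113, 40 mm over both along y. The -y ear is fixed; the +y ear slides, and its arm (z 80 to 88, out to 39 mm in front of the ears' centre line) hooks a keeper on the gate (z to 89)
- catch_a (a joint): how far the first catch's sliding ear is squeezed in towards its fixed ear, m: 0 to 0.002 at the start, 0.012 fully in. Stiff slide (about 6 N), stays where it is left; the hook is clear of the gate from about 0.010
- catch_b_mid (a point): middle of the second catch, nearer the post, same make as the first, fixed at (-46, 28, 103)
- catch_b (a joint): travel of the second catch's sliding ear, as catch_a
- post_grip (a point): on the axis of the gate's upright round steel post, 18 mm thick, z 75 to 125; this point is at z=106, with the gate shut at (-73, 85, 106); moves with the gate, radius 180 mm about gate_hinge. The gate is a wooden panel 14 mm thick, 190 mm wide, z 6 to 75
- gate_hinge (a point): point on the gate's upright hinge axis, at (-73, -95, 75)
- gate (a joint): gate angle, rad: 0 shut; grows as the post swings out to -x (anticlockwise from above) to its stop at 1.45. A spring pulls it shut (about 2.5 N at the post when wide). A sprung ball check by the hinge resists from 0.4 to 0.7 rad (about 4 N at the post in all) and then lets it over; let go beyond, it swings back: half open onto the check (0.95 rad), or shut
- brayer_big: bystander: ink roller lying flat, rubber roll 44 mm thick x 100 mm, about 190 mm long, origin under its middle
- brayer_small: bystander: ink roller lying flat, roll 38 mm thick x 60 mm, about 180 mm long, origin under its middle
- brush_pot: bystander: clay pot 84 mm wide, 100 mm high with brushes up to 196 mm, origin under its centre
- ink_jar: bystander: jar 60 mm wide, 75 mm high, origin under its centre
- ink_tin: bystander: tin 72 mm wide, 60 mm high, origin under its centre
- carved_block: bystander: carved wooden block 130 x 90 x 18 mm, origin under its centre
- baren: bystander: round rubbing pad 100 mm wide, 30 mm high, origin under its centre

How it is judged (in metres and radians):
On the way, in this order (a step that is already met when the one before it is completed fails the run):
1. the lid rests back on its stop (value of joint lid above 1.65 rad and velocity of joint lid between -0.1 and 0.1 rad/s), for 0.2 s.
2. the catch nearer the hinge is squeezed in, the other not yet (value of joint catch_a above 0.0095 m), for 0.1 s.
3. the catch nearer the post is squeezed in (value of joint catch_b above 0.0095 m), for 0.1 s.
4. the gate is swung over its check (value of joint gate above 1.1 rad), for 0.1 s.
At the end, for the whole second after the job is handed in: The gate stands still at more than 1.2 rad, held there by the gripper's fingers (more than 0.8 N on the gate), the lid is back on its stop (more than 1.65 rad) and both catches are still squeezed in (more than 9.5 of 12 mm) (value of joint gate above 1.2 rad and velocity of joint gate between -0.1 and 0.1 rad/s and contact force between the fingers and gate above 0.8 N and value of joint lid above 1.65 rad and value of joint each of catch_a, catch_b above 0.0095 m); the arm keeps its last pose, push and grip.
It fails at once if another thing on the table is moved more than 3 cm or knocked over (distance of any of brayer_big, brayer_small, brush_pot, ink_jar, ink_tin, carved_block, baren from where it was at the start of the episode above 0.03 m or angle between any of brayer_big, brayer_small, brush_pot, ink_jar, ink_tin, carved_block, baren's own z axis and vertical above 0.5 rad).
It also fails if it takes over 69 s, if anything falls off the work surface, if the arm or the gripper's body presses on something with over 40 N, if the wrist force passes 120 N, or if a joint passes its speed limit or range.

## Robot

A 6-joint arm with a two-finger parallel gripper is mounted at the origin on the work surface. World frame = base frame: x ahead of the robot, y to its left, z up, the work surface at z = 0. Lengths are in mm, angles in rad, forces in N, time in s.
With the tool pointing down it reaches from about 300 to 950 mm from the base axis. Payload 3.1 kg.
Tool frame: the origin (TCP) lies at the very end of the fingers, on their centre line; the grasp point (between the pads) lies 19 mm behind it; z points along the fingers, y is the line along which they close (so a half turn about z gives the same grasp; the last joint's range is limited). The gripper opens to 85 mm and grips with 20 to 120 N. Pads are 22 mm wide; open, the fingers measure 114 mm over their backs; the gripper's body (76 mm by 85 mm) begins 54 mm behind the grasp point. The pads swing forward as they close: fully open they stand 13 mm farther back than shut.
Start: joints at [1.177, 0.308, 1.634, -0, 1.2, -0.07], TCP at [198.883, 592.518, 231.272] pointing down, gripper open.
Joint ranges: [-3.06, 3.06], [-0.79, 1.96], [0.05, 2.63], [-1.19, 4.34], [0.05, 2.64], [-2.94, 2.94]. Speed limits (rad/s): [2.79, 2.79, 3.14, 3.14, 3.14, 3.14].

## Interface

Orientations are given as a 3x3 rotation matrix whose columns are the frame's x, y, z axes.
In Python, from plant import arm, eyes gives the robot as it stands. The module is installed in compiled form; this text tells all that it offers.
- The arm moves only by the tool servo_tool, never from a script. Its argument "moves" is one flat list of numbers, 5 for each row, row after row: the shift along the tool's x, y, z in mm, then the turn about the tool's z in rad, then the finger opening in mm, from 0 to 85.4. A call has 1 to 12 rows; each row shifts and turns the commanded pose from where the row before left it, along the tool's axes as they then stand; what a row does not reach is not made up. A row lasts 1/10 s, in which the tool goes at most 50 mm and 8.59 degrees, less where a joint would pass 70% of its speed; a pose out of reach is approached as far as the arm can. A call is refused whole if a number of a shift passes 50 or a number of a turn 0.15, either way. A call with a gripper value outside its range is refused whole. The fingers move at their own pace and stop on an object; the grip force is fixed at half the most. Time passes only in rows, so rows that do not move let the fingers close. It gives the time, the measured TCP pose, the force, the opening and the grip force at its end, in the units of the state.
- arm.get_state(): the state, without advancing time (a new reading comes with each control period).
- eyes.get_image(name): name is "scene" or "top" or "wrist"; returns the picture (420x560x3 uint8, blue, green, red); there is no depth.
- eyes.camera_model(name): a dict with "fov_y" (degrees; the focal length in pixels is half the picture's height over the tangent of half this angle, whatever the lens; pixels are square), "cx", "cy" (the principal point, pixels), "rvec" (rotation vector, rad) and "tvec" (3), from world to camera coordinates, as OpenCV has them. Camera axes: x right, y down, z forward; pixel columns grow to the right and rows downward; lengths in mm; the calibration is good to about 2 mm. A picture is of the moment at which its call begins: read the wrist's pose just before it. camera_model takes no time and is no camera call; for the wrist camera it gives the pose at the moment of the call.
- arm.sign_off(): hands the job in; it is judged then, once.
The state is a dict: "clock": time; "qpos": joint angles; "dq": joint speeds; "joint_efforts": joint torques, N m; "position": TCP position; "orientation": TCP orientation; "ft_force": force on the tool from outside, world axes, zero at the start; "moment": the same for the moment, N m; "finger_gap": finger opening in mm; "finger_force": force on a finger pad.
Only numpy, scipy, OpenCV 4.12 (cv2) and the standard library are available. Lean on these libraries where they do the work, as an engineer would, in place of code of your own. Each camera call takes 0.05 s, during which the arm holds its last target. There are 200 camera calls.

## Working session

There is one attempt and no reset: what is moved stays moved. The work goes in short steps, Python scripts to look and compute and a tool call to move; the robot and the scene stay as the last step left them, time stands still between calls to the robot, and variables do not carry over. Pictures are saved under pics/ and viewed, at most 10 in all, crops included, and the job is handed in when it is done.

Besides the shell and the picture viewer there is one more tool, called after "Emit:" by a JSON object that holds its "fn" and its "kwargs", one argument or row to a line. servo_tool: Moves the arm, as the interface text tells. Its arguments: {"type":"object","properties":{"moves":{"type":"array","items":{"type":"number"}}},"required":["moves"]}

```bash
mkdir -p pics; ls; python3 - <<'E'
from plant import arm, eyes
import cv2
s=arm.get_state(); print(s)
for n in ("top","scene"):
    cv2.imwrite(f"pics/{n}0.png",eyes.get_image(n)); print(n,eyes.camera_model(n))
E
```

```text
pics
{'clock': 0.0, 'qpos': array([ 1.17731747e+00,  3.09034925e-01,  1.63519796e+00,  2.27155682e-05,
        1.19969148e+00, -6.97179704e-02]), 'dq': array([ 9.95665466e-04, -6.82942051e-04,  7.39741146e-04,  1.95470989e-04,
       -6.94533432e-04, -3.25480713e-05]), 'joint_efforts': array([-3.45958715e-04, -4.15262425e+01, -2.76654983e+01, -3.67923312e-04,
        1.06248551e-02, -1.33931292e-05]), 'position': array([198.54642547, 591.75320844, 230.02300653]), 'orientation': array([[-9.48042945e-01,  3.18141069e-01, -9.13539202e-04],
       [ 3.18142328e-01,  9.48040535e-01, -2.14540957e-03],
       [ 1.83529299e-04, -2.32457590e-03, -9.99997281e-01]]), 'ft_force': array([-0.14812513, -0.64344476, -0.55518553]), 'moment': array([ 0.00634731, -0.01568434, -0.03662879]), 'finger_force': 0.0, 'finger_gap': 85.77119196537171}
top {'fov_y': 42.38194595180042, 'cx': 282.70406183011335, 'cy': 211.95551318109847, 'rvec': array([ 2.14948043, -2.18200623,  0.09719497]), 'tvec': array([  57.84825178,  519.18154881, 1731.6657146 ])}
scene {'fov_y': 45.407200504185944, 'cx': 283.86136413148193, 'cy': 207.8793373196755, 'rvec': array([ 1.01752589,  2.4302278 , -1.05942291]), 'tvec': array([ 356.49268475, -189.33633224, 1822.85395831])}
```

View pics/top0.png

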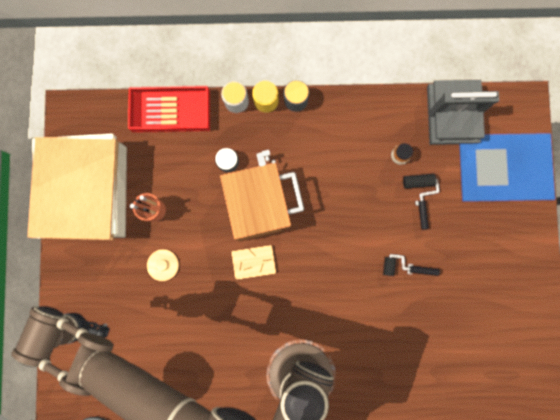

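View pics/scene0.png

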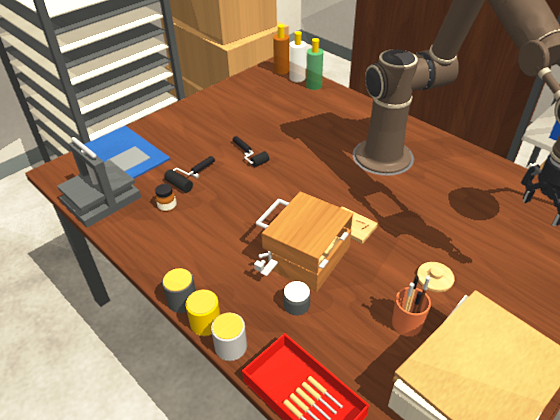

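```bash
python3 - <<'E'
import cv2
a=cv2.imread("pics/top0.png")[140:260,190:320]; b=cv2.imread("pics/scene0.png")[180:310,220:390]
a=cv2.resize(a,None,fx=4.5,fy=4.5,interpolation=cv2.INTER_CUBIC)
cv2.imwrite("pics/a.png",a)
cv2.imwrite("pics/b.png",cv2.resize(b,None,fx=4.5,fy=4.5,interpolation=cv2.INTER_CUBIC))
E
```

```text
(no output)
```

View pics/a.png

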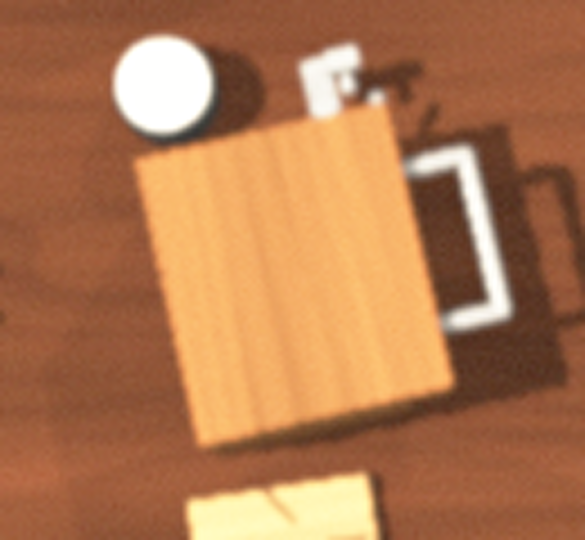

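View pics/b.png

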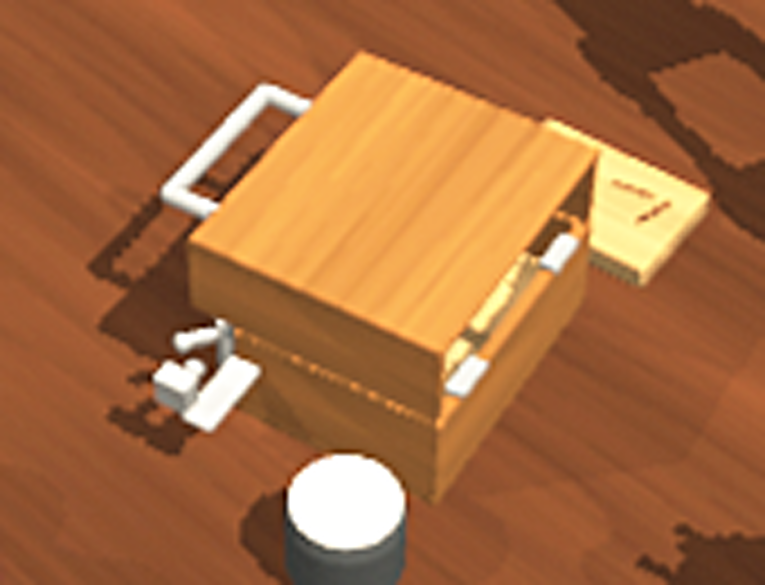

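```bash
cat > h.py <<'E'
import numpy as np, cv2
from scipy.optimize import least_squares
def proj(cm,P):
    f=210/np.tan(np.radians(cm["fov_y"]/2))
    K=np.array([[f,0,cm["cx"]],[0,f,cm["cy"]],[0,0,1.]])
    return cv2.projectPoints(np.float64(P).reshape(-1,1,3),cm["rvec"],cm["tvec"],K,None)[0].reshape(-1,2)
def c2w(p,P):
    P=np.float64(P).reshape(-1,3); c,s=np.cos(p[2]),np.sin(p[2])
    return P@np.array([[c,s,0],[-s,c,0],[0,0,1]])+[p[0],p[1],0]
E
python3 - <<'E'
from h import *
from plant import arm, eyes
t=eyes.camera_model("top");s=eyes.camera_model("scene")
Pt=[(80,-100,140),(-95,-100,140),(-95,100,140),(80,100,140),(-140,-50,115),(-140,50,115)]
It=np.array([(220,175.1),(276.2,163.1),(291.1,225.6),(234.4,239.6),(293.5,173.8),(301.8,209.6)])
Ps=[(-95,100,140),(80,100,140),(-95,-100,140),(80,-100,140)]
Is=np.array([(300.4,191.6),(353.3,213.8),(262.2,233.3),(317.8,258.2)])
f=lambda p:np.r_[(proj(t,c2w(p,Pt))-It).ravel(),(proj(s,c2w(p,Ps))-Is).ravel()]
r=least_squares(f,[550,150,1.6],x_scale=[100,100,1]);p=r.x
print(p,np.degrees(p[2]),r.fun.round(1))
np.save("pose.npy",p)
for n,P in dict(bar=(-140,0,115),ca=(-46,-55,103),cb=(-46,28,103),post=(-73,85,106),gh=(-73,-95,75),lh=(80,0,78)).items():
    w=c2w(p,P)[0]; print(n,w.round(1),np.hypot(*w[:2]).round())
a=np.array([1.1,1.3,1.45]);print("gate",c2w(p,np.c_[-73-180*np.sin(a),-95+180*np.cos(a),a*0+106]).round(0))
# bystanders top px at rough height
def back(u,z):
    f=least_squares(lambda q:(proj(t,[q[0],q[1],z])-u).ravel(),[500,0]);return f.x.round()
for n,u,z in [("tin?",(226,159),60),("pot",(147,207),100),("baren",(163,265),30),("block",(254,262),18),("small",(390,266),20),("smallh",(438,272),10),("big",(421,181),22),("jar",(403,153),75)]: print(n,back(u,z))
E
```

```text
[543.72604721 140.78549452   1.78321458] 102.1706693446216 [-0.3  0.1 -0.7 -0.7 -0.9  0.3 -0.6 -0.7 -0.1  2.4 -1.  -2.2 -0.6 -1.2
 -0.  -1.5 -1.  -1.5 -0.  -0.2]
bar [573.2   3.9 115. ] 573.0
ca [607.2 107.4 103. ] 617.0
cb [526.1  89.9 103. ] 534.0
post [476.   51.5 106. ] 479.0
gh [652.   89.5  75. ] 658.0
lh [526.9 219.   78. ] 571.0
gate [[606. -85. 106.]
 [641. -90. 106.]
 [668. -90. 106.]]
tin? [691. 230.]
pot [535. 472.]
baren [354. 437.]
block [360. 145.]
small [ 340. -293.]
smallh [ 319. -448.]
big [ 615. -403.]
jar [ 698. -336.]
```

Emit:
{"fn": "servo_tool", "kwargs": {
  "moves": [0, 0, 0, -0.134, 85, 0, 0, 0, -0.134, 85, 0, 0, 0, -0.134, 85, 0, 0, 0, -0.135, 85, -17, -45, -2, 0, 85, -17, -45, -2, 0, 85, -17, -45, -2, 0, 85, -17, -45, -2, 0, 85, -17, -45, -2, 0, 85, -17, -45, -2, 0, 85, -17, -45, -2, 0, 85, -17, -45, -2, 0, 85]
}}

```text
clock: 1.3
position: [408.4, 267.5, 247.1]
orientation: [[-0.977, -0.212, -0.0], [-0.212, 0.977, -0.0], [0.0, -0.0, -1.0]]
ft_force: [0.6, 0.9, 0.3]
finger_gap: 84.8
finger_force: 0.0
```

Emit:
{"fn": "servo_tool", "kwargs": {
  "moves": [-17, -45, -2, 0, 40, -17, -45, -2, 0, 40, -17, -45, -2, 0, 40, -17, -45, -2, 0, 40, -17, -45, -2, 0, 40, -17, -45, -2, 0, 40, 0, 0, 0, 0, 40]
}}

```text
clock: 2.0
position: [567.6, 22.1, 259.3]
orientation: [[-0.979, -0.206, 0.002], [-0.206, 0.979, -0.003], [-0.002, -0.003, -1.0]]
ft_force: [-0.4, 0.9, 0.1]
finger_gap: 40.1
finger_force: 0.0
```

```bash
cat > st.py <<'E'
from h import *
from plant import arm, eyes
import sys
s=arm.get_state(); R=s["orientation"]; p=np.load("pose.npy")
print("t",s["clock"].__round__(2),"pos",s["position"].round(1),"ft",s["ft_force"].round(1),"gap",round(s["finger_gap"],1),"ff",round(s["finger_force"],1),"yaw",np.degrees(np.arctan2(R[1,1],R[0,1])).round(1),"q",s["qpos"].round(2))
c,sn=np.cos(p[2]),np.sin(p[2]); d=s["position"]-[p[0],p[1],0]
print("tcp in chest",np.round([c*d[0]+sn*d[1],-sn*d[0]+c*d[1],d[2]],1))
if len(sys.argv)>1:
    cm=eyes.camera_model("wrist"); im=eyes.get_image("wrist"); cv2.imwrite(f"pics/{sys.argv[1]}.png",im); np.save("cm.npy",cm,allow_pickle=True)
E
python3 st.py w1; python3 - <<'E'
from h import *
cm=np.load("cm.npy",allow_pickle=True).item(); p=np.load("pose.npy")
print(proj(cm,c2w(p,[(-140,-55,115),(-140,55,115),(-95,-100,140),(-95,100,140)])).round(),cm)
E
```

```text
t 2.0 pos [567.6  22.1 259.3] ft [-0.4  0.9  0.1] gap 40.1 ff 0.0 yaw 101.9 q [-0.04  0.17  1.74 -0.    1.22 -1.81]
tcp in chest [-121.1    1.7  259.3]
[[260. 251.]
 [257. 132.]
 [309. 307.]
 [314.  72.]] {'fov_y': 65.43026166040993, 'cx': 279.24137254652663, 'cy': 206.35791556759955, 'rvec': array([-1.86266671, -2.295147  , -0.30875508]), 'tvec': array([  95.46428582, -583.11871617,  257.35784397])}
```

View pics/w1.png

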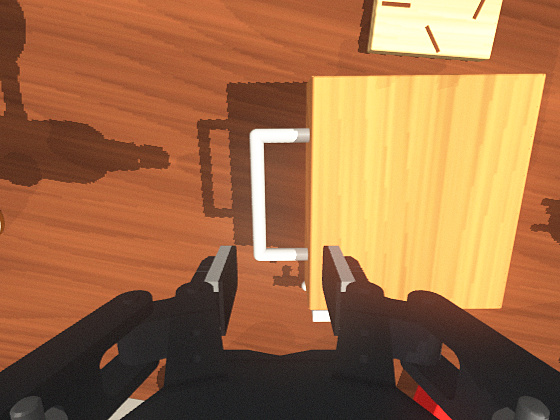

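```bash
python3 -c "
import numpy as np;p=np.load('pose.npy');p+= [2,0.4,0];np.save('pose.npy',p)"
```

Emit:
{"fn": "servo_tool", "kwargs": {
  "moves": [-2, -10, 20, 0, 40, -2, -9, 20, 0, 40, 0, 0, 40, 0, 40, 0, 0, 40, 0, 40, 0, 0, 30, 0, 40, 0, 0, 12, 0, 40, 0, 0, 0, 0, 20, 0, 0, 0, 0, 5, 0, 0, 0, 0, 5, 0, 0, 0, 0, 5]
}}

```text
clock: 3.05
position: [574.0, 3.1, 99.1]
orientation: [[-0.976, -0.217, 0.003], [-0.217, 0.976, -0.013], [-0.0, -0.013, -1.0]]
ft_force: [0.2, -20.5, 2.9]
finger_gap: 9.8
finger_force: 58.5
```

```bash
python3 st.py
```

```text
t 3.05 pos [574.    3.1  99.1] ft [  0.2 -20.5   2.9] gap 9.8 ff 58.5 yaw 102.5 q [-0.06  0.37  1.85 -0.02  0.92 -1.84]
tcp in chest [-141.     1.5   99.1]
```

```bash
python3 -c "
import numpy as np
th=np.linspace(0,1.7,18);f=th+np.arctan2(37,220);x=-223.1*np.cos(f);z=223.1*np.sin(f)
print([(0,int(a),int(b),0,5) for a,b in zip(np.diff(x.round()),-np.diff(z.round()))])"
```

```text
[(0, 5, -22, 0, 5), (0, 7, -21, 0, 5), (0, 9, -20, 0, 5), (0, 11, -20, 0, 5), (0, 13, -18, 0, 5), (0, 14, -17, 0, 5), (0, 17, -15, 0, 5), (0, 17, -14, 0, 5), (0, 19, -11, 0, 5), (0, 20, -10, 0, 5), (0, 21, -8, 0, 5), (0, 22, -5, 0, 5), (0, 22, -4, 0, 5), (0, 22, -1, 0, 5), (0, 22, 1, 0, 5), (0, 22, 3, 0, 5), (0, 22, 6, 0, 5)]
```

Emit:
{"fn": "servo_tool", "kwargs": {
  "moves": [0, 4, -22, 0, 5, 0, 7, -21, 0, 5, 0, 9, -20, 0, 5, 0, 11, -20, 0, 5, 0, 13, -18, 0, 5, 0, 14, -17, 0, 5, 0, 17, -15, 0, 5, 0, 17, -14, 0, 5, 0, 0, 0, 0, 5]
}}

```text
clock: 3.95
position: [553.5, 95.7, 251.0]
orientation: [[-0.976, -0.216, 0.004], [-0.216, 0.976, -0.012], [-0.001, -0.013, -1.0]]
ft_force: [-5.0, -16.8, 17.1]
finger_gap: 9.9
finger_force: 59.7
```

```bash
python3 st.py
```

```text
t 3.95 pos [553.5  95.7 251. ] ft [ -5.  -16.8  17.1] gap 9.9 ff 59.7 yaw 102.4 q [ 0.1   0.17  1.77 -0.01  1.21 -1.68]
tcp in chest [-46.1   2.  251. ]
```

Emit:
{"fn": "servo_tool", "kwargs": {
  "moves": [0, 18, -12, 0, 5, 0, 19, -11, 0, 5, 0, 21, -8, 0, 5, 0, 22, -5, 0, 5, 0, 22, -4, 0, 5, 0, 22, -1, 0, 5, 0, 22, 1, 0, 5, 0, 22, 3, 0, 5, 0, 22, 6, 0, 5, 0, 0, 0, 0, 5]
}}

```text
clock: 4.95
position: [511.3, 287.4, 274.6]
orientation: [[-0.976, -0.216, -0.001], [-0.216, 0.976, -0.0], [0.001, -0.0, -1.0]]
ft_force: [0.5, 0.4, 0.3]
finger_gap: 9.8
finger_force: 65.2
```

```bash
python3 st.py
```

```text
t 4.95 pos [511.3 287.4 274.6] ft [0.5 0.4 0.3] gap 9.8 ff 65.2 yaw 102.5 q [ 0.44  0.2   1.68 -0.    1.26 -1.35]
tcp in chest [150.2   2.8 274.6]
```

Emit:
{"fn": "servo_tool", "kwargs": {
  "moves": [0, 0, 0, 0, 35, 0, 0, 0, 0, 35, 0, 0, -25, 0, 35, 0, 0, -40, 0, 35, -13, -40, 0, 0, 60, -13, -40, 0, 0, 60, -13, -40, 0, 0, 60, -13, -38, 0, 0, 60, -12, -38, 0, 0, 60, 0, 0, 0, 0.15, 60, 0, 0, 0, 0.15, 60, 0, 0, 0, 0.15, 60]
}}

```text
clock: 6.15
position: [617.1, 105.3, 340.5]
orientation: [[-0.97, 0.243, -0.0], [0.243, 0.97, 0.0], [0.0, -0.0, -1.0]]
ft_force: [0.1, 0.8, -0.5]
finger_gap: 59.9
finger_force: 0.0
```

Emit:
{"fn": "servo_tool", "kwargs": {
  "moves": [0, 0, 10, 0.15, 60, 0, 0, 10, 0.15, 60, 0, 0, 10, 0.15, 60, 0, 0, 10, 0.15, 60, 0, 0, 10, 0.15, 60, 0, 0, 10, 0.15, 60, 0, 0, 10, 0.15, 60, 0, 0, 0, 0.075, 60, 0, 0, 0, 0, 60]
}}

```text
clock: 7.05
position: [616.7, 106.1, 270.1]
orientation: [[-0.206, 0.978, -0.001], [0.978, 0.206, -0.0], [0.0, -0.001, -1.0]]
ft_force: [0.9, -0.0, 0.2]
finger_gap: 60.4
finger_force: 0.0
```

```bash
python3 st.py w2; python3 - <<'E'
from h import *
cm=np.load("cm.npy",allow_pickle=True).item(); p=np.load("pose.npy")
im=cv2.imread("pics/w2.png")
P=[(-56+20*i,m+s*20,113) for m in (-55,28) for i in (0,1) for s in (-1,1)]+[(-73,85,125),(-80,-100,75),(-80,95,75)]
q=proj(cm,c2w(p,P)); print(q.round())
for u in q: cv2.drawMarker(im,tuple(int(v) for v in u.round()),(255,0,255),cv2.MARKER_CROSS,7,1)
cv2.imwrite("pics/w2m.png",im)
E
```

```text
t 7.05 pos [616.7 106.1 270.1] ft [ 0.9 -0.   0.2] gap 60.4 ff 0.0 yaw 11.9 q [ 0.1   0.28  1.59 -0.    1.27 -0.11]
tcp in chest [-49.3 -62.  270.1]
[[292. 198.]
 [250. 198.]
 [292. 177.]
 [249. 177.]
 [204. 198.]
 [162. 198.]
 [203. 177.]
 [160. 177.]
 [120. 219.]
 [314. 211.]
 [133. 212.]]
```

View pics/w2m.png

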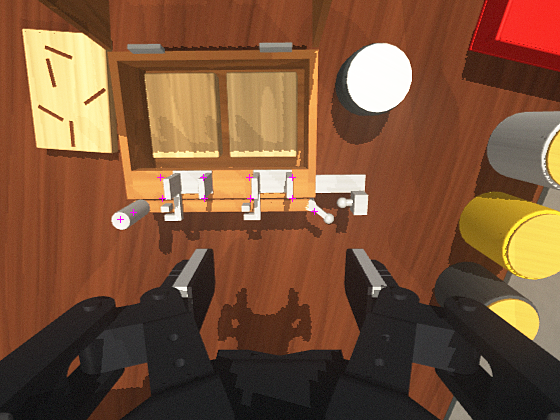

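Emit:
{"fn": "servo_tool", "kwargs": {
  "moves": [1, -1, 30, 0, 66, 2, -1, 40, 0, 66, 0, 0, 40, 0, 66, 0, 0, 35, 0, 66, 0, 0, 22, 0, 66, 0, 0, 11, 0, 66, 0, 0, 0, 0, 66]
}}

```text
clock: 7.8
position: [613.5, 109.1, 91.0]
orientation: [[-0.208, 0.978, -0.003], [0.978, 0.208, -0.0], [0.0, -0.003, -1.0]]
ft_force: [-0.1, -0.2, 0.4]
finger_gap: 66.0
finger_force: 0.0
```

```bash
python3 st.py
```

```text
t 7.8 pos [613.5 109.1  91. ] ft [-0.1 -0.2  0.4] gap 66.0 ff 0.0 yaw 12.0 q [ 0.11  0.47  1.73 -0.    0.95 -0.1 ]
tcp in chest [-45.6 -59.5  91. ]
```

Close around the first catch gradually, nudging 1.5 mm toward its fixed ear.

Emit:
{"fn": "servo_tool", "kwargs": {
  "moves": [0, 1.5, 0, 0, 45, 0, 0, 0, 0, 35, 0, 0, 0, 0, 28, 0, 0, 0, 0, 20, 0, 0, 0, 0, 20, 0, 0, 0, 0, 20]
}}

```text
clock: 8.4
position: [615.1, 109.6, 94.5]
orientation: [[-0.209, 0.978, -0.002], [0.978, 0.209, -0.001], [-0.0, -0.003, -1.0]]
ft_force: [-5.5, -1.9, 6.2]
finger_gap: 25.2
finger_force: 61.6
```

```bash
python3 st.py
```

```text
t 8.4 pos [615.1 109.6  94.5] ft [-5.5 -1.9  6.2] gap 25.2 ff 61.6 yaw 12.0 q [ 0.11  0.46  1.72 -0.    0.96 -0.1 ]
tcp in chest [-45.5 -61.2  94.5]
```

Emit:
{"fn": "servo_tool", "kwargs": {
  "moves": [0, 0, 0, 0, 66, 0, 0, 0, 0, 66, 0, 0, 0, 0, 66, 0, 0, -25, 0, 66, 0, 0, -30, 0, 66, 0, -42, 0, 0, 66, 0, -41, 0, 0, 66, 0, 0, 30, 0, 66, 0, 0, 15, 0, 66, 0, 0, 8, 0, 66, 0, 0, 0, 0, 66]
}}

```text
clock: 9.5
position: [534.9, 92.7, 93.1]
orientation: [[-0.208, 0.978, -0.002], [0.978, 0.208, -0.0], [0.0, -0.002, -1.0]]
ft_force: [-0.3, -0.7, -0.9]
finger_gap: 66.0
finger_force: 0.0
```

```bash
python3 st.py
```

```text
t 9.5 pos [534.9  92.7  93.1] ft [-0.3 -0.7 -0.9] gap 66.0 ff 0.0 yaw 12.0 q [ 0.09  0.33  1.92  0.    0.89 -0.12]
tcp in chest [-45.1  20.8  93.1]
```

Emit:
{"fn": "servo_tool", "kwargs": {
  "moves": [0, -1, 0, 0, 45, 0, 0, 0, 0, 35, 0, 0, 0, 0, 28, 0, 0, 0, 0, 20, 0, 0, 0, 0, 20, 0, 0, 0, 0, 20]
}}

```text
clock: 10.1
position: [533.8, 92.5, 95.0]
orientation: [[-0.208, 0.978, -0.0], [0.978, 0.208, -0.0], [0.0, -0.0, -1.0]]
ft_force: [-2.5, 0.4, 5.7]
finger_gap: 25.2
finger_force: 62.0
```

```bash
python3 st.py
```

```text
t 10.1 pos [533.8  92.5  95. ] ft [-2.5  0.4  5.7] gap 25.2 ff 62.0 yaw 12.0 q [ 0.09  0.32  1.93  0.    0.89 -0.12]
tcp in chest [-45.   21.9  95. ]
```

Emit:
{"fn": "servo_tool", "kwargs": {
  "moves": [0, 0, 0, 0, 66, 0, 0, 0, 0, 66, 0, 0, 0, 0, 66, 0, 0, -30, 0, 66, 0, 0, -40, 0, 66, -14, -32, 0, 0, 50, -14, -31, 0, 0, 50, 0, 0, 0, 0.15, 50, 0, 0, 0, 0.15, 50, 0, 0, 0, 0.15, 50, 0, 0, 0, 0.15, 50, 0, 0, 0, 0.15, 50]
}}

```text
clock: 11.3
position: [478.7, 51.9, 164.5]
orientation: [[0.521, 0.854, 0.002], [0.854, -0.521, 0.0], [0.001, 0.002, -1.0]]
ft_force: [0.3, 0.9, -0.5]
finger_gap: 49.8
finger_force: 0.0
```

Emit:
{"fn": "servo_tool", "kwargs": {
  "moves": [0, 0, 0, 0.15, 50, 0, 0, 0, 0.15, 50, 0, 0, 0, 0.15, 50, 0, 0, 0, 0.15, 50, 0, 0, 0, 0.15, 50, 0, 0, 0, 0.07, 50, 0, 0, 0, 0, 50]
}}

```text
clock: 12.0
position: [478.6, 51.9, 164.4]
orientation: [[0.978, 0.208, 0.001], [0.208, -0.978, 0.0], [0.001, 0.0, -1.0]]
ft_force: [-0.2, -0.5, -0.1]
finger_gap: 50.0
finger_force: 0.0
```

```bash
python3 st.py w3
```

```text
t 12.0 pos [478.6  51.9 164.4] ft [-0.2 -0.5 -0.1] gap 50.0 ff 0.0 yaw -78.0 q [0.02 0.11 2.02 0.   1.01 1.38]
tcp in chest [-73.1  84.5 164.4]
```

View pics/w3.png

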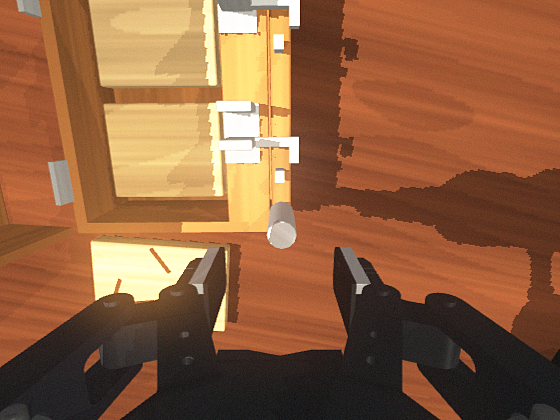

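Emit:
{"fn": "servo_tool", "kwargs": {
  "moves": [0, 0, 30, 0, 50, 0, 0, 30, 0, 50, 0, 0, 14, 0, 50, 0, 0, 0, 0, 25, 0, 0, 0, 0, 10, 0, 0, 0, 0, 8, 0, 0, 0, 0, 8, 0, 0, 0, 0, 8]
}}

```text
clock: 12.85
position: [478.6, 51.6, 91.0]
orientation: [[0.978, 0.209, 0.002], [0.209, -0.978, -0.001], [0.002, 0.001, -1.0]]
ft_force: [0.5, -2.5, -1.8]
finger_gap: 16.7
finger_force: 58.6
```

```bash
python3 st.py
```

```text
t 12.85 pos [478.6  51.6  91. ] ft [ 0.5 -2.5 -1.8] gap 16.7 ff 58.6 yaw -78.0 q [ 0.02  0.23  2.07 -0.    0.85  1.38]
tcp in chest [-73.5  84.5  91. ]
```

Post gripped; swing the gate.

Emit:
{"fn": "servo_tool", "kwargs": {
  "moves": [1.3, 21.5, 0, -0.12, 8, 1.3, 21.5, 0, -0.12, 8, 1.3, 21.5, 0, -0.12, 8, 1.3, 21.5, 0, -0.12, 8, 1.3, 21.5, 0, -0.12, 8]
}}

```text
clock: 13.35
position: [529.7, -40.2, 90.9]
orientation: [[0.687, 0.726, -0.001], [0.726, -0.687, 0.003], [0.001, -0.002, -1.0]]
ft_force: [0.3, 4.7, 0.8]
finger_gap: 16.6
finger_force: 59.0
```

```bash
python3 st.py
```

```text
t 13.35 pos [529.7 -40.2  90.9] ft [0.3 4.7 0.8] gap 16.6 ff 59.0 yaw -43.4 q [-0.16  0.31  1.95  0.    0.88  0.6 ]
tcp in chest [-174.    53.9   90.9]
```

Emit:
{"fn": "servo_tool", "kwargs": {
  "moves": [1.3, 21.5, 0, -0.12, 8, 1.3, 21.5, 0, -0.12, 8, 1.3, 21.5, 0, -0.12, 8, 1.3, 21.5, 0, -0.12, 8, 1.3, 21.5, 0, -0.12, 8, 1.3, 21.5, 0, -0.12, 8, 0.3, 9, 0, -0.05, 8, 0, 0, 0, 0, 8, 0, 0, 0, 0, 8]
}}

```text
clock: 14.25
position: [655.2, -89.9, 91.0]
orientation: [[-0.008, 1.0, -0.0], [1.0, 0.008, 0.0], [0.0, -0.0, -1.0]]
ft_force: [-2.1, 0.3, 1.9]
finger_gap: 16.3
finger_force: 59.7
```

```bash
python3 st.py w4
```

```text
t 14.25 pos [655.2 -89.9  91. ] ft [-2.1  0.3  1.9] gap 16.3 ff 59.7 yaw 0.4 q [-0.2   0.53  1.63  0.    0.98 -0.21]
tcp in chest [-249.   -58.3   91. ]
```

```bash
python3 -c "
from plant import eyes;import cv2
cv2.imwrite('pics/s4.png',eyes.get_image('scene'))"
```

```text
(no output)
```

View pics/s4.png

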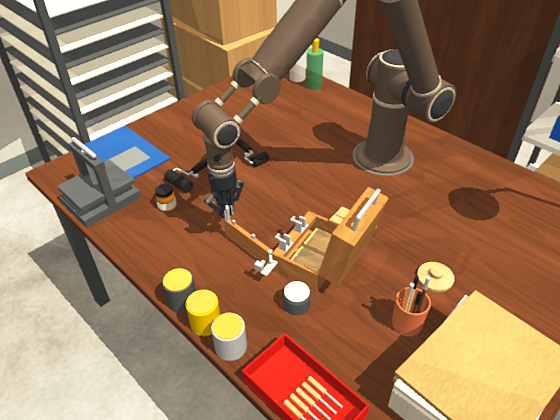

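View pics/w4.png

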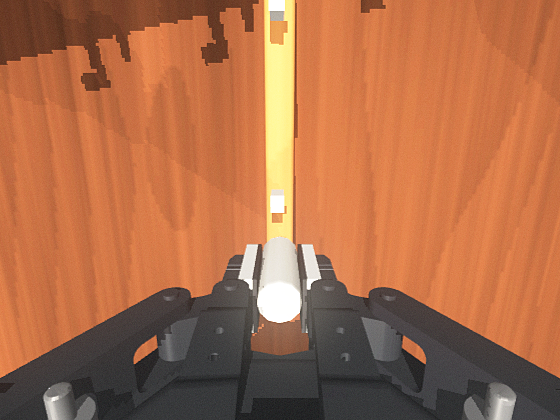

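The pictures show the gate held wide by its post, at about 1.37 rad, with the lid back. Handing in.

```bash
python3 -c "
from plant import arm
print(arm.sign_off())"
```

```text
the job is handed in; nothing more can be done
None
```

I handed the job in at about 14.3 s: lid back on its stop, both catches squeezed in (hinge side first) and the gate held open at about 1.37 rad by its post. The sign-off returned no verdict.

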